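Load the charged cell into the microscope lamp's power pack

ROBOT

A 6-joint arm with a two-finger parallel gripper is mounted at the origin on the work surface. World frame = base frame: x ahead of the robot, y to its left, z up, the work surface at z = 0. Lengths are in m, angles in rad, forces in N, time in s.
With the tool pointing down it reaches from about 0.3 to 0.95 m from the base axis. Payload 3.1 kg.
Tool frame: the origin (TCP) lies on the centre line of the jaws, within the pads' length; the fingertips stand 25 mm ahead of it and the grasp point (between the pads) lies 6 mm ahead of it; z points along the fingers, y is the line along which they close (so a half turn about z gives the same grasp; the last joint's range is limited). The gripper opens to 85 mm and grips with 20 to 120 N. Pads are 22 mm wide; open, the fingers measure 114 mm over their backs; the gripper's body (76 mm by 85 mm) begins 54 mm behind the grasp point. The pads swing forward as they close: fully open they stand 13 mm farther back than shut.
Start: joints at [-1.301, 0.308, 1.634, -0, 1.2, -0.07], TCP at [0.208, -0.589, 0.256] pointing down, gripper open.
Joint ranges: [-3.06, 3.06], [-0.79, 1.96], [0.05, 2.63], [-1.19, 4.34], [0.05, 2.64], [-2.94, 2.94]. Speed limits (rad/s): [2.79, 2.79, 3.14, 3.14, 3.14, 3.14].

INTERFACE

Orientations are given as a unit quaternion [x, y, z, w].
In Python, from rig import telemetry, vision, ctrl gives the robot as it stands.
- The arm moves only by the tool arm_command, never from a script. Its argument "commands" is a list of rows, each a list of 4 numbers: the shift along the tool's x, y, z in cm, then the turn about the tool's z in rad. A call has 1 to 12 rows; each row shifts and turns the commanded pose from where the row before left it, along the tool's axes as they then stand; what a row does not reach is not made up. A row lasts 1/8 s, in which the tool goes at most 62.5 mm and 10.7 degrees, less where a joint would pass 70% of its speed; a pose out of reach is approached as far as the arm can. A call is refused whole if a number of a shift passes 6.25 or a number of a turn 0.188, either way. A call with a gripper value outside its range is refused whole. "fingers" is the finger opening in cm, from 0 to 8.54, set as the call begins (left out, the last holds). The fingers move at their own pace and stop on an object; the grip force is fixed at half the most. Time passes only in rows, so rows that do not move let the fingers close. It gives the time, the measured TCP pose, the force, the opening and the grip force at its end, in the units of the state.
- telemetry.sense(): the state, without advancing time (a new reading comes with each control period).
- vision.grab_frame(name): name is "side" or "top"; returns (picture, depth): 384x512x3 uint8, red, green, blue; 384x512 float32, m along the optical axis (not along the pixel's ray), 0 where there is no reading.
- vision.camera_info(name): a dict with "camera_matrix" (3x3 intrinsics, pixels), "extrinsics" (4x4, takes a point from world to camera coordinates). Camera axes: x right, y up, looking along -z (the intrinsics and any distortion apply to the point x, -y, -z); pixel columns grow to the right and rows downward; lengths in m; the calibration is good to about 2 mm. A picture is of the moment at which its call begins. camera_info takes no time and is no camera call.
- ctrl.close_job(): hands the job in; it is judged then, once.
The state is a dict: "time": time; "q": joint angles; "dq": joint speeds; "tau": joint torques, N m; "position": TCP position; "tool_rot": TCP orientation; "wrist_force": force on the tool from outside, world axes, zero at the start; "torque": the same for the moment, N m; "grip_width": finger opening in m; "finger_force": force on a finger pad.
Only numpy, scipy, OpenCV 4.12 (cv2) and the standard library are available. Lean on these libraries where they do the work, as an engineer would, in place of code of your own. Each camera call takes 0.05 s, during which the arm holds its last target. There are 200 camera calls.

TASK

Take the green battery cell from its cradle and load it into the empty bay of the lamp's power pack: black base end first, on a slant, under the white hood against the spring contact, then push the brass nose end back against the spring and tip it down behind the end wall, until the cell lies flat and fully home. Work gently, and leave the orange cell and the other things on the bench alone.

Things in the scene. Friction and masses are not known exactly. Their poses are not given: they have to be found in the camera images.
- cell: the charged cell: a green cylinder 34 mm in diameter and 140 mm long, about 0.32 kg, brass cap (nose) at one end, black cap (base) at the other. Origin at its middle on its axis; its x axis runs along the cylinder from base to nose; it may have rolled about x. Both end faces are flat.
- cell_nose (a point): centre of the cell's brass end face
- cell_base (a point): centre of the cell's black end face
- flat_cell: a like cell with an orange sleeve, lying in its own cradle; it stays there. Same axes.
- cradle: grey plastic cradle that holds the green cell, fixed to the bench: 150 x 66 mm, floor 20 mm above the bench. The cell lies on the floor along the cradle's x, nose to +x, between pairs of 12 mm high ribs near its ends (x = -67 to -53 and +53 to +67 mm), the middle clear for fingers. Origin on the bench under its centre, z up.
- flat_cradle: a like cradle that holds the orange cell, 110 mm or more from the other
- pack: the lamp's power pack, fixed to the bench. Origin on the bench under the middle of the bay; x runs along the bay from the spring (-x) to the end wall (+x), z up. White head 90 mm high at x = -170 to -92 mm. A home cell lies level on the bay's floor, axis 37 mm above the bench, base against the spring plate, nose against the end wall, nose face at x = +66 mm.
- hood_mouth (a point): middle of the white hood's mouth, 41 mm above the bench, at pack x = -52 mm; axes as the pack's. The hood reaches back from here to x = -92 mm, is 85 mm high and 54 mm wide; the opening faces +x, 38 mm wide, from the floor (20 mm) to its roof (62 mm above the bench). The spring plate is 14 mm inside.
- bay_centre (a point): point on the bay's floor (20 mm above the bench) midway between the relaxed spring face and the end wall; axes as the pack's. Aluminium cheeks, 38 mm apart inside, 5 mm thick, tops 48 mm above the bench, line the bay at x = -38 to +62 mm: no room for fingers beside a cell that lies home.
- end_wall_top (a point): middle of the inner top edge of the black end wall; axes as the pack's. The wall is 14 mm thick (pack x = +66 to +80 mm), 48 mm wide, square-edged, top 44 mm above the bench; beyond it the deck, 20 mm high, runs to x = 96 mm. A cell leaning about 10 degrees, base in the hood, rests its nose on the wall's top, some 12 mm too far out to drop in.
- spring_face (a point): middle of the spring plate's face (28 mm wide, from 22 to 56 mm above the bench), inside the hood; relaxed it stands at x = -66 mm of the pack, 132 mm from the end wall
- spring_plate (a joint): how far the spring plate is pressed back, in m: 0 relaxed, stop at 0.020, about 0.008 with the cell home. Needs 2.5 N to start plus 0.5 N per mm.
- dishes: stack of clear dishes, 90 mm across, 50 mm high; origin under its centre
- wash_bottle: white bottle 68 mm across, 170 mm high; origin under its centre
- beaker: glass beaker 72 mm across, 90 mm high; origin under its centre
- slide_box: blue slide box 100 x 200 x 35 mm; origin under its centre
- driver: screwdriver lying on the bench; origin in it, handle to its -x
There are look-alikes about, which are no part of the job. There is more than one size of the cell; the one meant has the size given above.

How it is judged:
By the outcome, as a careful person would: the job done as asked, in the order asked, and still so for the second after the job is handed in, with the robot touching nothing.
It also fails if it takes over 64 s, if anything falls off the work surface, if the arm or the gripper's body presses on something with over 40 N, if the wrist force passes 120 N, or if a joint passes its speed limit or range.

## Working session

There is one attempt and no reset: what is moved stays moved. The work goes in short steps, Python scripts to look and compute and a tool call to move; the robot and the scene stay as the last step left them, time stands still between calls to the robot, and variables do not carry over. Pictures are saved under pics/ and viewed, at most 10 in all, crops included, and the job is handed in when it is done.

Besides the shell and the picture viewer there is one more tool, called after "Request:" by a JSON object that holds its "api" and its "payload", one argument or row to a line. arm_command: Moves the arm, as the interface text tells. Its arguments: {"type":"object","properties":{"commands":{"type":"array"},"fingers":{"type":"number"}},"required":["commands"]}

```bash
mkdir -p pics; ls; python3 - <<'E'
from rig import telemetry, vision, ctrl
import cv2,numpy as np
print(telemetry.sense())
for n in("side","top"):
    p,d=vision.grab_frame(n); np.savez(f"{n}0.npz",p=p,d=d)
    cv2.imwrite(f"pics/{n}0.png",cv2.resize(p[:,:,::-1],(800,600)))
    print(vision.camera_info(n))
E
```

```text
pics
{'time': 0.0, 'q': array([-1.30069968e+00,  3.08999592e-01,  1.63517809e+00, -2.50205069e-05,
        1.19967102e+00, -6.96773348e-02]), 'dq': array([ 0.0002777 , -0.00137757,  0.00015014, -0.00025907,  0.00024905,
       -0.00054903]), 'tau': array([-5.41230183e-04, -4.15259385e+01, -2.76666749e+01, -2.20670913e-04,
        1.02419566e-02, -7.69865078e-07]), 'position': array([ 0.20807656, -0.58854991,  0.25505439]), 'tool_rot': array([ 9.85602484e-01,  1.69075342e-01, -1.24445124e-04, -1.12120268e-03]), 'wrist_force': array([ 1.07311434, -0.4174665 ,  0.15092807]), 'torque': array([-0.0061491 ,  0.01893365,  0.00369254]), 'finger_force': 0.0, 'grip_width': 0.08544572492706186}
{'camera_matrix': array([[449.09589419,   0.        , 251.61821791],
       [  0.        , 449.09589419, 181.1455129 ],
       [  0.        ,   0.        ,   1.        ]]), 'extrinsics': array([[-0.8999702 , -0.43586324,  0.00876828,  0.42951904],
       [ 0.2833188 , -0.56947337,  0.77164146, -0.18709955],
       [-0.33133684,  0.69693853,  0.63599731, -1.38542433],
       [ 0.        ,  0.        ,  0.        ,  1.        ]])}
{'camera_matrix': array([[392.64648477,   0.        , 252.579224  ],
       [  0.        , 392.64648477, 194.77451393],
       [  0.        ,   0.        ,   1.        ]]), 'extrinsics': array([[-0.02348661, -0.99969029, -0.00822864,  0.04384802],
       [ 0.98736526, -0.0244857 ,  0.15655767, -0.48572557],
       [-0.15671066, -0.00444766,  0.98763454, -1.14813657],
       [ 0.        ,  0.        ,  0.        ,  1.        ]])}
```

View pics/top0.png

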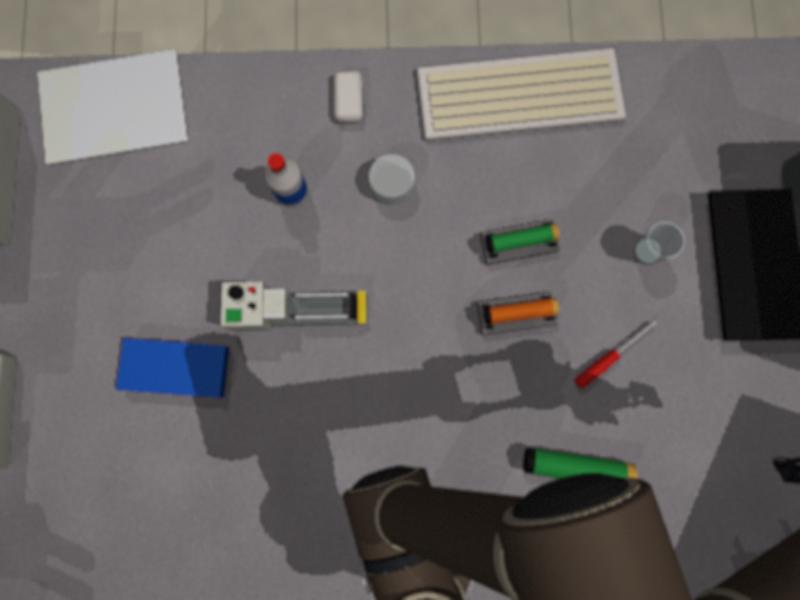

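View pics/side0.png

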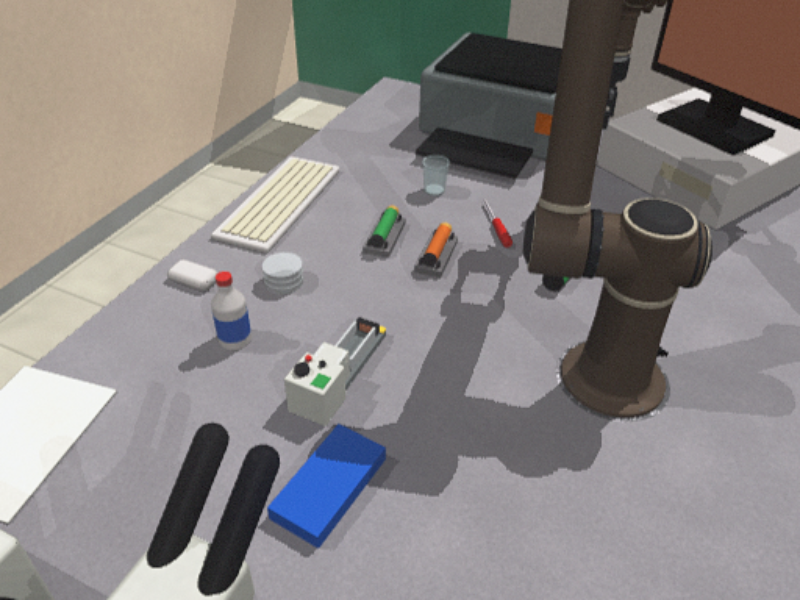

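The top view (800×600) shows the green cell of the right size at (522,238), with its nose to the right, and the orange cell at (520,311). The pack runs from its head at (242,304) to the yellow deck end at (362,307). The larger green look-alike is at (580,465).

```bash
cat > h.py <<'E'
import numpy as np,cv2
from rig import telemetry,vision,ctrl
def cam(n):
    c=vision.camera_info(n); return c["camera_matrix"],c["extrinsics"]
def ray(n,u,v):
    K,E=cam(n); u=np.asarray(u,float);v=np.asarray(v,float)
    d=np.stack([(u-K[0,2])/K[0,0],-(v-K[1,2])/K[1,1],-np.ones_like(u)],-1)
    return -E[:3,:3].T@E[:3,3], d@E[:3,:3]   # origin, dirs scaled by depth
def plane(n,u,v,z):
    o,d=ray(n,u,v); return o+d*((z-o[2])/d[...,2])[...,None]
def cloud(n,D):
    v,u=np.mgrid[:D.shape[0],:D.shape[1]]; o,d=ray(n,u,v); return o+d*D[...,None]
def proj(n,P):
    K,E=cam(n); p=np.asarray(P)@E[:3,:3].T+E[:3,3]; w=p*[1,-1,-1]; q=w@K.T; return q[...,:2]/q[...,2:]
E
python3 - <<'E'
from h import *
z=np.load("top0.npz");p,d=z["p"],z["d"]
a=cv2.resize(p[165:225,125:245],(780,390),interpolation=cv2.INTER_CUBIC)
b=cv2.resize(p[135:165,300:365],(455,210),interpolation=cv2.INTER_CUBIC)
im=np.zeros((600,780,3),np.uint8);im[:390]=a;im[390:,:455]=b
cv2.imwrite("pics/crop.png",im[:,:,::-1])
C=cloud("top",d)
np.set_printoptions(precision=3,suppress=True,linewidth=200)
print((1000*C[180:214:3,140:240:4,2]).astype(int))
hsv=cv2.cvtColor(p,cv2.COLOR_RGB2HSV)
g=cv2.inRange(hsv,(45,120,50),(80,255,255));g[:,:280]=0;g[200:]=0
m=cv2.moments(g,True);cx,cy=m['m10']/m['m00'],m['m01']/m['m00']
th=.5*np.arctan2(2*m['mu11'],m['mu20']-m['mu02']);print(m['m00'],cx,cy,th)
dx=20;P=plane("top",np.array([cx-dx,cx,cx+dx]),cy+np.tan(th)*np.array([-dx,0,dx]),.037);print(P)
print((1000*C[145:162:2,305:362:3,2]).astype(int))
E
```

```text
[[   3   86   84   88   85   89   86   -1    0    4    1    0    0   -1    1   -3   -1   -1   -1   -5    0   -3   -2    4    0]
 [   3   90  101   99   91   98   90   80    0   -2   -3    0   -3    4    0   -2   -1   -1    0    0    2   -2    0   -1    2]
 [   1   87  102  102   87   97   87   86   82   88   83   -3    2   -1    1   -1    1   -2   -4   -2   -3   15   13   24   -1]
 [  -1   91   98  102   86   85   88   83   82   84   85   48   21   46   45   41   39   40   40   34   39   48   38   19   -2]
 [   2   90   91   88   89   90   89   84   85   84   82   18   16   17   17   18   16   18   21   17   15   43   38   19    0]
 [  -1   87   90   88   90   99   88   84   86   87   83   19   18   21   17 1210   17   18   19   17   17   41   38   20   -2]
 [   3   92   93   92   89   88   91   83   84   86   85   20   23   19   17   20   19   18   21   19   14   43   36   24   -1]
 [  -3   91   88   89   86 1210   87   87   85   86   85   23   19   20   19   18   20   16   15   20   51   45   40   23    4]
 [  -4   91   88   93   92   87   85   79   56   53   54   44   16   28   27
[... 414 characters left out ...]
   -4    0   -4   -7]]
389.0 334.10796915167094 152.1388174807198 -0.19487271191244027
[[ 0.602 -0.16   0.037]
 [ 0.613 -0.221  0.037]
 [ 0.624 -0.284  0.037]]
[[-1  1 -3 -2 -1 -1 -1 19 20 19 21 23 22 50 50 51 51 50  2]
 [-2  2  5 19 21 17 20 19 19 45 53 51 50 49 51 52 50 55  0]
 [-1 19 19 33 18 23 47 46 49 50 54 56 56 53 55 48 51 52 -2]
 [ 0 16 44 46 46 51 48 52 51 51 52 53 49 51 48 53 52 49 -1]
 [-5 14 44 53 53 52 54 52 50 54 54 50 48 50 46 44 40 39 -2]
 [-2 12 37 54 52 49 53 50 50 51 51 47 43 39 34 23 30 30 -4]
 [ 1  1 27 54 49 43 51 50 46 41 37 16 15 17 19 19 24 19  0]
 [ 1  0 14 49 48 49 41 36 17 16 20 17 17 18 21 18 17 19  0]
 [-1  1 14 37 17 17 14 22 19 21 19 20 17 18 19 12  3  2 -1]]
```

View pics/crop.png

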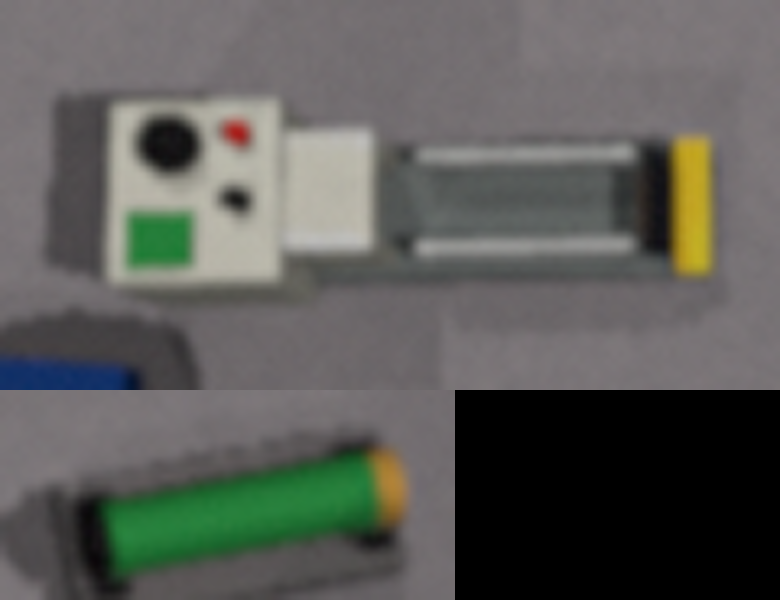

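The crop shows the pack's two bright cheeks at crop (525,155) and (525,245), the black end wall at x≈655 and the yellow deck at x≈692. The white hood spans x 285–375. The lower part shows the green cell with its brass nose on the right.

```bash
cat > pk.py <<'E'
from h import *
np.set_printoptions(precision=4,suppress=True,linewidth=200)
def pack(p):
    hsv=cv2.cvtColor(p,cv2.COLOR_RGB2HSV); g=cv2.cvtColor(p,cv2.COLOR_RGB2GRAY).astype(float)
    out={}
    # cheeks: weighted row centroid per column
    L=[]
    for r0,r1 in((185,193),(199,207)):
        u=np.arange(191,221);w=np.clip(g[r0:r1,191:221]-130,0,None)
        v=(w*np.arange(r0,r1)[:,None]).sum(0)/w.sum(0)
        f=np.polyfit(u,v,1);P=plane("top",np.array([191.,220.]),np.polyval(f,[191,220]),.048);L.append(P)
    out["cheeks"]=L
    y=cv2.inRange(hsv,(18,120,90),(35,255,255));y[:170]=0;y[220:]=0;y[:,:215]=0;y[:,250:]=0
    out["yellow"]=y
    return out
E
python3 - <<'E'
from pk import *
z=np.load("top0.npz");p=z["p"];o=pack(p);a,b=o["cheeks"];print(a,b)
c=(a+b)/2;ax=c[1]-c[0];ax/=np.linalg.norm(ax);print("axis dir",ax,"yaw deg",np.degrees(np.arctan2(ax[1],ax[0])),"centre",c, "sep",np.linalg.norm(a[0]-b[0]))
for P in(a,b):
    q=P[1]-P[0];print(np.degrees(np.arctan2(q[1],q[0])))
y=o["yellow"];cn=max(cv2.findContours(y,0,2)[0],key=cv2.contourArea);r=cv2.minAreaRect(cn);print("yellow",r)
m=cv2.moments(y,True);yc=plane("top",m['m10']/m['m00'],m['m01']/m['m00'],.020);print(yc,plane("top",m['m10']/m['m00'],m['m01']/m['m00'],.044))
g=cv2.cvtColor(p,cv2.COLOR_RGB2GRAY).astype(int)
s=g[168:212,184:];
mid=196
print("row196 grey",g[195:198,175:240].mean(0).astype(int))
print("cheek row189",g[188:190,180:228].mean(0).astype(int))
print("hood col175",g[175:212,172:178].mean(1).astype(int))
# cell end profile
hsv=cv2.cvtColor(p,cv2.COLOR_RGB2HSV)
cx,cy,th=334.108,152.139,-.1949
t=np.arange(-32,34,1.);mx=(cx+t*np.cos(th)).astype(np.float32)[None];my=(cy+t*np.sin(th)).astype(np.float32)[None]
print(np.c_[t,cv2.remap(p,mx,my,1)[0]].astype(int)[[*range(0,14),*range(50,66)]].tolist())
E
```

```text
[[0.5092 0.2169 0.048 ]
 [0.5084 0.1295 0.048 ]] [[0.4661 0.2168 0.048 ]
 [0.4655 0.13   0.048 ]]
axis dir [-0.0076 -1.      0.    ] yaw deg -90.43787181431503 centre [[0.4876 0.2168 0.048 ]
 [0.487  0.1298 0.048 ]] sep 0.04307758865258097
-90.5121118148232
-90.36320572713029
yellow ((231.0, 196.0), (20.0, 6.0), 90.0)
[0.4861 0.099  0.02  ] [0.4824 0.0976 0.044 ]
row196 grey [180 180 180 181 182 182 169 128  93  85  83  85  83  88  94  97  96  94  94  93  92  90  88  88  87  88  87  88  87  88  89  89  89  89  88  89  89  89  89  88  88  92  90  84  65  53  54  56  47
  34  24  19  29  76 126 153 157 158 150 121 103 107 111 115 118]
cheek row189 [183 172 137 104  91  84  73  67  87 118 135 137 138 140 144 144 144 143 142 138 137 137 137 136 139 141 140 139 139 139 140 138 135 135 133 133 135 134 135 138 139 131 106  70  40  30  33  47]
hood col175 [112 111 111 111 111 111 112 111 110 128 161 181 183 182 181 180 180 180 178 179 179 180 181 180 180 182 186 178 145 105  84  82  82  84  92  99 102]
[[-32, 78, 75, 76], [-31, 78, 75, 77], [-30, 77, 74, 76], [-29, 79, 75, 77], [-28, 77, 73, 75], [-27, 66, 63, 64], [-26, 58, 55, 55], [-25, 55, 52, 52], [-24, 41, 39, 39], [-23, 22, 21, 21], [-22, 17, 16, 16], [-21, 21, 21, 21], [-20, 24, 44, 28], [-19, 29, 83, 40], [18, 40, 122, 57], [19, 78, 122, 56], [20, 132, 126, 57], [21, 166, 128, 56], [22, 173, 130, 58], [23, 163, 127, 73], [24, 140, 119, 96], [25, 121, 111, 109], [26, 113, 108, 111], [27, 113, 108, 112], [28, 113, 108, 111], [29, 113, 107, 110], [30, 113, 107, 110], [31, 113, 107, 111], [32, 113, 108, 111], [33, 113, 109, 111]]
```

```bash
python3 - <<'E'
from pk import *
for n,u,v,z,px in(("cheekL",188.5,189,.048,-38),("cheekR",222.4,189,.048,62),("cheekL2",188.5,203,.048,-38),("hood",181.9,196,.085,-52),("yel",228.3,196,.044,80),("yel2",233.7,196,.020,96)):
    P=plane("top",u,v,z);print(n,P,"origin y",P[1]+px/1000)
print("hood lateral",plane("top",175,np.array([184.6,203.2]),.085))
cx,cy,th=334.108,152.139,-.1949
for t,z in((24.1,.05),(24.1,.037),(-24,.05),(-24,.037)):
    print(t,z,plane("top",cx+t*np.cos(th),cy+t*np.sin(th),z))
P=plane("top",cx+np.array([-18,18])*np.cos(th),cy+np.array([-18,18])*np.sin(th),.037);q=P[1]-P[0];print(P,np.degrees(np.arctan2(q[1],q[0])))
# side view cell
s=np.load("side0.npz")["p"];h=cv2.cvtColor(s,cv2.COLOR_RGB2HSV)
g=cv2.inRange(h,(45,120,40),(80,255,255));g[:,:230]=0;g[:,262:]=0;g[:125]=0;g[165:]=0
m=cv2.moments(g,True);print(m['m00'],"side centre",plane("side",m['m10']/m['m00'],m['m01']/m['m00'],.037), m['m10']/m['m00'],m['m01']/m['m00'], proj("side",[.613,-.2215,.037]))
E
```

```text
cheekL [0.5075 0.2244 0.048 ] origin y 0.18638243634374635
cheekR [0.5049 0.1224 0.048 ] origin y 0.18435862107194353
cheekL2 [0.465  0.2243 0.048 ] origin y 0.1862935539006783
hood [0.4807 0.2372 0.085 ] origin y 0.1852437956337197
yel [0.4838 0.1052 0.044 ] origin y 0.18517992486161322
yel2 [0.4872 0.0902 0.02  ] origin y 0.18621401375571794Traceback (most recent call last):
  File "<stdin>", line 4, in <module>
  File "h.py", line 10, in plane
    o,d=ray(n,u,v); return o+d*((z-o[2])/d[...,2])[...,None]
        ~~~^^^^^^^
  File "h.py", line 7, in ray
    d=np.stack([(u-K[0,2])/K[0,0],-(v-K[1,2])/K[1,1],-np.ones_like(u)],-1)
    raise ValueError('all input arrays must have the same shape')
ValueError: all input arrays must have the same shape
```

```bash
sed -i 's/u=np.asarray(u,float);v=np.asarray(v,float)/u,v=np.broadcast_arrays(np.asarray(u,float),np.asarray(v,float))/' h.py; python3 - <<'E'
from pk import *
print("hood lateral",plane("top",175,np.array([184.6,203.2]),.085))
cx,cy,th=334.108,152.139,-.1949
for t,z in((24.1,.05),(24.1,.037),(-24,.05),(-24,.037)):
    print(t,z,plane("top",cx+t*np.cos(th),cy+t*np.sin(th),z))
P=plane("top",cx+np.array([-18,18])*np.cos(th),cy+np.array([-18,18])*np.sin(th),.037);q=P[1]-P[0];print(P,np.degrees(np.arctan2(q[1],q[0])))
s=np.load("side0.npz")["p"];h=cv2.cvtColor(s,cv2.COLOR_RGB2HSV)
g=cv2.inRange(h,(45,120,40),(80,255,255));g[:,:230]=0;g[:,262:]=0;g[:125]=0;g[165:]=0
m=cv2.moments(g,True);print(m['m00'],"side centre",plane("side",m['m10']/m['m00'],m['m01']/m['m00'],.037), m['m10']/m['m00'],m['m01']/m['m00'], proj("side",[.613,-.2215,.037]))
from scipy.spatial.transform import Rotation as R
print(R.from_quat(telemetry.sense()["tool_rot"]).as_matrix())
E
```

```text
hood lateral [[0.5149 0.2576 0.085 ]
 [0.4601 0.2572 0.085 ]]
24.1 0.05 [ 0.6226 -0.2914  0.05  ]
24.1 0.037 [ 0.6262 -0.2949  0.037 ]
-24 0.05 [ 0.5971 -0.1466  0.05  ]
-24 0.037 [ 0.6005 -0.1486  0.037 ]
[[ 0.6037 -0.1668  0.037 ]
 [ 0.6229 -0.2763  0.037 ]] -80.02776950734822
151.0 side centre [ 0.6122 -0.2353  0.037 ] 246.80132450331126 142.46357615894038 [245.0113 144.2477]
[[ 0.9428  0.3333 -0.0006]
 [ 0.3333 -0.9428  0.0021]
 [ 0.0001 -0.0021 -1.    ]]
```

Request:
{"api": "arm_command", "payload": {
  "commands": [
    [0,0,0,-0.176],
    [0,0,0,-0.176],
    [0,0,0,-0.176],
    [0,0,0,-0.176],
    [0,0,0,-0.176],
    [0,0,0,-0.176],
    [0,0,0,-0.176],
    [0,0,0,-0.176],
    [0,0,0,0]
  ],
  "fingers": 8.5
}}

```text
time: 1.23
position: [0.2082, -0.5889, 0.2556]
tool_rot: [0.643, 0.766, 0.0, -0.0]
wrist_force: [-1.1, 0.1, -0.0]
grip_width: 0.0848
finger_force: 0.0
```

```bash
cat > go.py <<'E'
import sys
from h import *
from scipy.spatial.transform import Rotation as R
s=telemetry.sense();M=R.from_quat(s["tool_rot"]).as_matrix()
np.set_printoptions(precision=4,suppress=True)
a=np.degrees(np.arctan2(M[1,0],M[0,0]))
print("t",s["time"],"pos",s["position"],"yaw",a,"F",s["wrist_force"],"w",s["grip_width"],"ff",s["finger_force"],"z",M[:,2])
if len(sys.argv)>3:
    g=np.array(sys.argv[1:4],float);print("shift cm",100*M.T@(g-s["position"]),"turn",np.radians(a-float(sys.argv[4])) if len(sys.argv)>4 else "")
E
python3 go.py .6194 -.2564 .15 100
```

```text
t 1.225 pos [ 0.2082 -0.5889  0.2556] yaw 100.02326046584867 F [-1.0516  0.0893 -0.0128] w 0.08483300837363072 ff 0.0 z [-0.0003  0.0012 -1.    ]
shift cm [25.5702 46.2827 10.5898] turn 0.00040597171460690195
```

Request:
{"api": "arm_command", "payload": {
  "commands": [
    [2.2,4,0,0],
    [2.2,4,0,0],
    [2.2,4,0,0],
    [2.2,4,0,0],
    [2.2,4,0,0],
    [2.2,4,0,0],
    [2.2,4,0,0],
    [2.2,4,0,0],
    [2.2,4,0,0],
    [2.2,4,0,0],
    [2.2,4,0,0],
    [0,0,0,0]
  ]
}}

```text
time: 2.72
position: [0.6008, -0.271, 0.2558]
tool_rot: [0.641, 0.767, 0.0, -0.0]
wrist_force: [-0.1, -0.2, 0.0]
grip_width: 0.0853
finger_force: 0.0
```

```bash
python3 go.py .6194 -.2564 .12 100; python3 - <<'E'
from h import *
p,d=vision.grab_frame("top");cv2.imwrite("pics/top1.png",cv2.resize(p[110:210,270:390],(720,600),interpolation=cv2.INTER_CUBIC)[:,:,::-1])
E
```

```text
t 2.725 pos [ 0.6008 -0.271   0.2558] yaw 100.21439782115598 F [-0.0937 -0.2249  0.0329] w 0.08533232677436538 ff 0.0 z [ 0.0004  0.0008 -1.    ]
shift cm [ 1.1014  2.0798 13.5837] turn 0.003741947888273877
```

Request:
{"api": "arm_command", "payload": {
  "commands": [
    [1.1,2.1,0,0],
    [0,0,3,0],
    [0,0,3,0],
    [0,0,3,0],
    [0,0,3,0],
    [0,0,3,0],
    [0,0,2,0],
    [0,0,1,0],
    [0,0,1,0],
    [0,0,0.5,0],
    [0,0,0,0]
  ]
}}

```text
time: 4.15
position: [0.6177, -0.2591, 0.0614]
tool_rot: [0.642, 0.767, 0.0, 0.0]
wrist_force: [-0.0, -0.2, 0.6]
grip_width: 0.0852
finger_force: 0.0
```

```bash
python3 go.py .6194 -.2564 .056 100; python3 - <<'E'
from h import *
p,d=vision.grab_frame("side");cv2.imwrite("pics/s1.png",cv2.resize(p[90:190,200:320],(720,600),interpolation=cv2.INTER_CUBIC)[:,:,::-1])
E
```

```text
t 4.15 pos [ 0.6177 -0.2591  0.0614] yaw 100.1405444050656 F [-0.0358 -0.1588  0.6341] w 0.08522627931776663 ff 0.0 z [ 0.0002 -0.0001 -1.    ]
shift cm [0.2357 0.2159 0.545 ] turn 0.00245296261365127
```

View pics/s1.png

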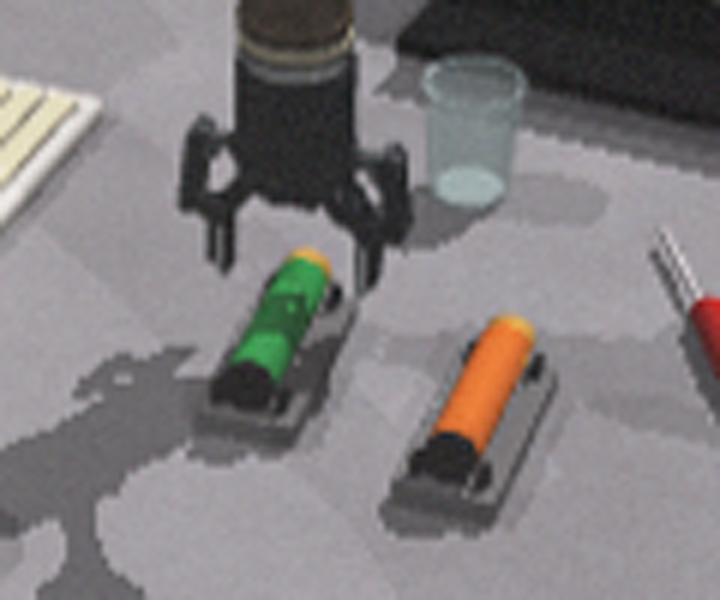

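The fingers straddle the green cell near its nose; the tips are at crop (222,265) and (368,290). I'll make a small correction and then close.

Request:
{"api": "arm_command", "payload": {
  "commands": [
    [0.2,0.2,0.5,0],
    [0,0,0,0]
  ]
}}

```text
time: 4.45
position: [0.6191, -0.2564, 0.0561]
tool_rot: [0.642, 0.767, -0.0, -0.0]
wrist_force: [-0.5, -0.6, -0.2]
grip_width: 0.0847
finger_force: 0.0
```

Request:
{"api": "arm_command", "payload": {
  "commands": [
    [0,0,0,0],
    [0,0,0,0],
    [0,0,0,0],
    [0,0,0,0],
    [0,0,0,0],
    [0,0,0,0]
  ],
  "fingers": 2.5
}}

```text
time: 5.2
position: [0.6189, -0.257, 0.0568]
tool_rot: [0.642, 0.767, -0.0, -0.0]
wrist_force: [-3.2, -0.3, 6.0]
grip_width: 0.032
finger_force: 59.9
```

```bash
python3 go.py .6194 -.2564 .056 100
```

```text
t 5.2 pos [ 0.6189 -0.257   0.0568] yaw 100.14438534783613 F [-3.2235 -0.3418  5.9958] w 0.03198319973888644 ff 59.880491495132446 z [-0.0006 -0.0002 -1.    ]
shift cm [0.0498 0.0581 0.0778] turn 0.002519999711377822
```

Request:
{"api": "arm_command", "payload": {
  "commands": [
    [0,0,0,0],
    [0,0,0,0],
    [0,0,0.4,0],
    [0,0,0.3,0],
    [0,0,0,0]
  ],
  "fingers": 5.0
}}

```text
time: 5.82
position: [0.6187, -0.2565, 0.0485]
tool_rot: [0.642, 0.767, -0.0, -0.001]
wrist_force: [-0.5, -0.4, 0.3]
grip_width: 0.05
finger_force: 0.0
```

Request:
{"api": "arm_command", "payload": {
  "commands": [
    [0,0,0,0],
    [0,0,0,0],
    [0,0,0,0],
    [0,0,0,0]
  ],
  "fingers": 2.5
}}

```text
time: 6.32
position: [0.6188, -0.2569, 0.0495]
tool_rot: [0.642, 0.767, -0.0, -0.0]
wrist_force: [-2.4, 0.5, 3.5]
grip_width: 0.0325
finger_force: 59.7
```

```bash
python3 go.py
```

```text
t 6.325 pos [ 0.6188 -0.2569  0.0495] yaw 100.14183403270368 F [-2.4001  0.4873  3.4799] w 0.032524127471314355 ff 59.708322286605835 z [-0.0007  0.     -1.    ]
```

Request:
{"api": "arm_command", "payload": {
  "commands": [
    [0,0,-0.5,0],
    [0,0,-1.5,0],
    [0,0,-2,0],
    [0,0,-2,0],
    [0,0,-2,0],
    [0,0,0,0],
    [0,0,0,0]
  ]
}}

```text
time: 7.2
position: [0.6188, -0.2566, 0.1292]
tool_rot: [0.642, 0.767, -0.0, -0.0]
wrist_force: [0.6, 0.2, -4.5]
grip_width: 0.0322
finger_force: 60.0
```

```bash
python3 go.py; python3 - <<'E'
from h import *
p,d=vision.grab_frame("side");cv2.imwrite("pics/s2.png",cv2.resize(p[90:190,200:320],(720,600),interpolation=cv2.INTER_CUBIC)[:,:,::-1])
E
```

```text
t 7.2 pos [ 0.6188 -0.2566  0.1292] yaw 100.14243738095958 F [ 0.6137  0.2184 -4.5229] w 0.0321730038963946 ff 59.96320188045502 z [-0.0005  0.0002 -1.    ]
```

View pics/s2.png

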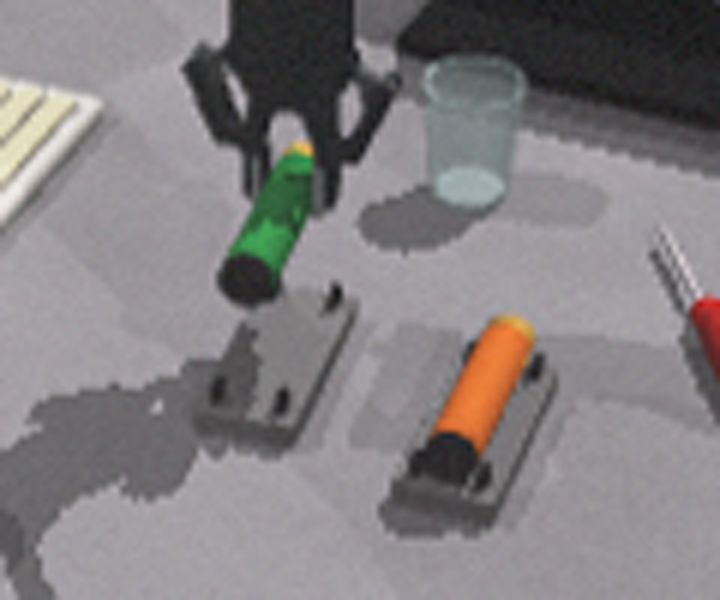

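The cell is out of the cradle and has tipped base-down in the grip; the black end is at crop (250,278) and the nose at (300,150). Next I'll measure the slant from the top depth.

```bash
cat > tilt.py <<'E'
from h import *
from scipy.spatial.transform import Rotation as R
np.set_printoptions(precision=4,suppress=True)
s=telemetry.sense();M=R.from_quat(s["tool_rot"]).as_matrix();T=s["position"]
for n in("top","side"):
    D=[];
    for k in range(3): p,d=vision.grab_frame(n);D.append(d)
    d=np.median(D,0);np.savez(n+"_t.npz",p=p,d=d)
    hsv=cv2.cvtColor(p,cv2.COLOR_RGB2HSV);g=cv2.inRange(hsv,(45,110,30),(80,255,255))>0
    X=(cloud(n,d)-T)@M   # tool frame, z down
    ok=g&(abs(X[...,1])<.02)&(abs(X[...,0])<.15)&(abs(X[...,2])<.08)&(d>0)
    Y=X[ok];print(n,ok.sum(),"x range",np.percentile(Y[:,0],[1,99]),"y centre",np.polyfit(Y[:,0],Y[:,1],1))
    c=Y[abs(Y[:,1])<.007]
    if n=="top":
        f=np.polyfit(c[:,0],c[:,2],1);r=c[:,2]-np.polyval(f,c[:,0]);f=np.polyfit(*c[abs(r)<.004][:,[0,2]].T,1)
        th=np.arctan(f[0]);print("tilt deg (base down +)",np.degrees(th),"axis height below TCP at x=0: ",f[1]+.017/np.cos(th), len(c))
        # base black end along axis: dark pixels near the line
    dk=(p.max(-1)<60)&(abs(X[...,1])<.02)&(X[...,0]>.05)&(X[...,0]<.15)&(abs(X[...,2])<.09)
    if dk.sum(): print("black x range",np.percentile(X[dk][:,0],[2,50,98]),"z",np.percentile(X[dk][:,2],[2,98]),dk.sum())
E
python3 tilt.py
```

```text
top 224 x range [0.0381 0.0997] y centre [-0.0252 -0.    ]
tilt deg (base down +) -0.02457171311539757 axis height below TCP at x=0:  0.01508741936330154 106
black x range [0.0996 0.1054 0.1073] z [-0.0031  0.0261] 53
side 135 x range [-0.0167  0.0934] y centre [-0.0559 -0.0036]
black x range [0.0972 0.1065 0.1101] z [-0.0027  0.0249] 56
```

```bash
python3 - <<'E'
from h import *
from scipy.spatial.transform import Rotation as R
s=telemetry.sense();M=R.from_quat(s["tool_rot"]).as_matrix();T=s["position"]
z=np.load("side_t.npz");X=(cloud("side",z["d"])-T)@M
for sg in(1,-1):
    ok=(abs(X[...,0])<.018)&(X[...,1]*sg>.014)&(X[...,1]*sg<.045)&(X[...,2]>-.03)&(X[...,2]<.045)&(z["d"]>0)
    Y=X[ok];print(sg,len(Y),np.round(np.sort(Y[:,2])[-12:]*1000,1),np.round(Y[np.argsort(Y[:,2])[-6:]]*1000))
E
```

```text
1 60 [ 2.9  3.   3.6  3.8  3.8  4.4  7.5  9.8 11.2 12.4 13.5 17.2] [[ 9. 24.  8.]
 [10. 16. 10.]
 [ 9. 20. 11.]
 [14. 19. 12.]
 [ 7. 25. 14.]
 [ 8. 24. 17.]]
-1 66 [ 8.   9.  11.  11.8 13.5 14.5 15.1 18.1 18.8 19.8 20.4 21. ] [[ 12. -24.  15.]
 [  8. -19.  18.]
 [ 15. -17.  19.]
 [  3. -25.  20.]
 [ 10. -23.  20.]
 [ 10. -20.  21.]]
```

Request:
{"api": "arm_command", "payload": {
  "commands": [
    [0,0,2.5,0],
    [0,0,2.5,0],
    [0,0,1.5,0],
    [0,0,1,0],
    [0,0,0.4,0],
    [0,0,0,0]
  ]
}}

```text
time: 8.3
position: [0.6192, -0.2568, 0.0506]
tool_rot: [0.642, 0.767, -0.0, -0.0]
wrist_force: [-0.9, -0.0, -2.8]
grip_width: 0.0321
finger_force: 60.0
```

Request:
{"api": "arm_command", "payload": {
  "commands": [
    [0,0,0,0],
    [0,0,0,0],
    [0,0,-0.4,0],
    [0,0,0,0]
  ],
  "fingers": 4.5
}}

```text
time: 8.8
position: [0.62, -0.2571, 0.0554]
tool_rot: [0.642, 0.767, 0.0, 0.001]
wrist_force: [-0.0, -0.0, 0.3]
grip_width: 0.0448
finger_force: 0.0
```

Request:
{"api": "arm_command", "payload": {
  "commands": [
    [0,0,0,0],
    [0,0,0,0],
    [0,0,0,0],
    [0,0,0,0]
  ],
  "fingers": 2.5
}}

```text
time: 9.3
position: [0.6189, -0.257, 0.0552]
tool_rot: [0.642, 0.767, -0.0, -0.0]
wrist_force: [-2.2, 0.7, 5.1]
grip_width: 0.0318
finger_force: 59.6
```

Request:
{"api": "arm_command", "payload": {
  "commands": [
    [0,0,-0.5,0],
    [0,0,-1.5,0],
    [0,0,-1.5,0],
    [3.5,0,0,0],
    [3.5,0,0,0],
    [3.5,0,0,0],
    [3.2,0,0,0],
    [0,0,1.5,0],
    [0,0,1.5,0],
    [0,0,0,0]
  ]
}}

```text
time: 10.55
position: [0.5935, -0.1223, 0.0574]
tool_rot: [0.642, 0.767, -0.001, -0.002]
wrist_force: [-0.7, 0.0, -3.4]
grip_width: 0.0316
finger_force: 60.0
```

Request:
{"api": "arm_command", "payload": {
  "commands": [
    [0,0,0.2,0],
    [0,0,0.2,0],
    [0,0,0.2,0],
    [0,0,0,0]
  ]
}}

```text
time: 11.05
position: [0.5955, -0.1223, 0.0544]
tool_rot: [0.642, 0.767, -0.0, 0.0]
wrist_force: [-1.9, 0.8, 2.0]
grip_width: 0.0318
finger_force: 60.9
```

```bash
python3 go.py; python3 tilt.py
```

```text
t 11.05 pos [ 0.5955 -0.1223  0.0544] yaw 100.1425954366866 F [-1.8957  0.81    1.9824] w 0.031815229480441715 ff 60.859025716781616 z [ 0.0008 -0.0007 -1.    ]
top 131 x range [0.0584 0.1   ] y centre [-0.0862  0.006 ]
tilt deg (base down +) 2.231057213881404 axis height below TCP at x=0:  0.018802464360872462 63
black x range [0.0999 0.1032 0.1068] z [0.0033 0.0212] 26
side 171 x range [-0.018   0.0939] y centre [-0.0501 -0.0034]
black x range [0.0984 0.1066 0.1091] z [0.0034 0.0295] 56
```

Request:
{"api": "arm_command", "payload": {
  "commands": [
    [0,0,0.2,0],
    [0,0,0.2,0],
    [0,0,0.2,0],
    [0,0,0,0]
  ]
}}

```text
time: 11.85
position: [0.5959, -0.1198, 0.0498]
tool_rot: [0.642, 0.767, 0.001, -0.001]
wrist_force: [-5.1, 6.8, 15.0]
grip_width: 0.0319
finger_force: 63.6
```

```bash
python3 go.py; python3 tilt.py
```

```text
t 11.85 pos [ 0.5959 -0.1198  0.0498] yaw 100.08989187440447 F [-5.144   6.8051 15.0106] w 0.031856663736955594 ff 63.59855532646179 z [ 0.0006  0.0031 -1.    ]
top 133 x range [0.056  0.0994] y centre [-0.0712  0.0057]
tilt deg (base down +) 9.17248630889465 axis height below TCP at x=0:  0.01863863910232238 64
black x range [0.0772 0.1021 0.1053] z [0.016  0.0426] 22
side 200 x range [-0.0191  0.0952] y centre [-0.0328 -0.0034]
black x range [0.0993 0.1042 0.1072] z [0.0164 0.0475] 53
```

Request:
{"api": "arm_command", "payload": {
  "commands": [
    [0,0,0.2,0],
    [0,0,0.1,0],
    [0,0,0,0],
    [0,0,-1.5,0],
    [0,0,-3,0],
    [0,0,-3,0],
    [0,0,0,0],
    [0,0,0,0]
  ]
}}

```text
time: 13.15
position: [0.5939, -0.1216, 0.1175]
tool_rot: [0.642, 0.767, -0.0, -0.001]
wrist_force: [-0.0, 1.6, -2.9]
grip_width: 0.0319
finger_force: 61.4
```

```bash
python3 tilt.py;  python3 go.py .487 .13 .13 89.6
```

```text
top 140 x range [0.0563 0.0993] y centre [-0.1301  0.0098]
tilt deg (base down +) 7.767652066955046 axis height below TCP at x=0:  0.019132304958703387 74
black x range [0.0987 0.1022 0.1056] z [0.0142 0.0248] 24
side 194 x range [-0.0185  0.0955] y centre [-0.0501 -0.0026]
black x range [0.0978 0.1051 0.108 ] z [0.0132 0.0411] 54
t 13.45 pos [ 0.5943 -0.1217  0.118 ] yaw 100.13678072017656 F [ 0.8212 -0.702  -3.1273] w 0.03183676395586592 ff 61.44297122955322 z [-0.0019  0.0006 -1.    ]
shift cm [26.6684 -6.1368 -1.1667] turn 0.1839015161277404
```

Request:
{"api": "arm_command", "payload": {
  "commands": [
    [0,0,3,0],
    [0,0,2.5,0],
    [0,0,1.0,0],
    [0,0,0.5,0],
    [0,0,0.3,0],
    [0,0,0.2,0],
    [0,0,0.2,0],
    [0,0,0.2,0],
    [0,0,0,0]
  ]
}}

```text
time: 14.58
position: [0.5941, -0.1214, 0.0495]
tool_rot: [0.642, 0.767, -0.002, -0.003]
wrist_force: [-22.2, 6.1, 46.3]
grip_width: 0.0315
finger_force: 66.7
```

Request:
{"api": "arm_command", "payload": {
  "commands": [
    [0,0,-1.5,0],
    [0,0,-3,0],
    [0,0,-3,0],
    [0,0,0,0],
    [0,0,0,0]
  ]
}}

```text
time: 15.2
position: [0.5947, -0.1218, 0.1146]
tool_rot: [0.642, 0.767, -0.0, -0.0]
wrist_force: [-0.3, 0.1, -4.1]
grip_width: 0.0318
finger_force: 61.4
```

```bash
python3 tilt.py;  python3 go.py .487 .13 .13 89.6
```

```text
top 139 x range [0.0565 0.1   ] y centre [-0.097   0.0072]
tilt deg (base down +) 9.088659542844766 axis height below TCP at x=0:  0.017830165054027687 74
black x range [0.0988 0.1026 0.1062] z [0.0146 0.0285] 26
side 191 x range [-0.0175  0.0946] y centre [-0.0525 -0.0034]
black x range [0.0999 0.105  0.1085] z [0.015  0.0419] 56
t 15.5 pos [ 0.5943 -0.1217  0.1139] yaw 100.13988216745058 F [-0.9191  0.2429 -4.2794] w 0.03161397318809855 ff 61.425687074661255 z [-0.0021  0.0006 -1.    ]
shift cm [26.6675 -6.1329 -1.5684] turn 0.18395564659424904
```

Request:
{"api": "arm_command", "payload": {
  "commands": [
    [0,0,-1.5,0.092],
    [0,0,0,0.092],
    [0,-3.5,0,0],
    [0,-3.5,0,0],
    [0,-3.5,0,0],
    [4,0,0,0],
    [4,0,0,0],
    [4,0,0,0],
    [4,0,0,0],
    [4,0,0,0],
    [2,0,0,0],
    [0,0,0,0]
  ]
}}

```text
time: 17.0
position: [0.4913, 0.1001, 0.13]
tool_rot: [0.709, 0.706, -0.0, -0.0]
wrist_force: [0.1, -0.6, -4.3]
grip_width: 0.0319
finger_force: 61.3
```

```bash
python3 go.py .4869 .12 .13 89.6; python3 tilt.py; python3 - <<'E'
import numpy as np,cv2
a=np.load("top_t.npz")["p"][150:230,130:290];b=np.load("side_t.npz")["p"][150:290,150:310]
im=np.vstack([cv2.resize(a,(600,300),interpolation=2)[:,:],cv2.resize(b[20:100],(600,300),interpolation=2)])
cv2.imwrite("pics/t3.png",im[:,:,::-1])
E
```

```text
t 17.0 pos [0.4913 0.1001 0.13  ] yaw 89.75598219132425 F [ 0.0729 -0.5652 -4.3379] w 0.03185789111074407 ff 61.30401849746704 z [-0.0004 -0.     -1.    ]
shift cm [ 1.989  -0.4532  0.0051] turn 0.002722402813083998
top 162 x range [-0.0176  0.0806] y centre [ 0.1478 -0.0112]
tilt deg (base down +) 6.402268321606936 axis height below TCP at x=0:  0.02080227038529096 69
black x range [0.0644 0.0694 0.075 ] z [0.0183 0.0223] 5
side 278 x range [-0.0178  0.0915] y centre [-0.0568 -0.0036]
black x range [0.0764 0.1023 0.1059] z [0.0135 0.0407] 66
```

View pics/t3.png

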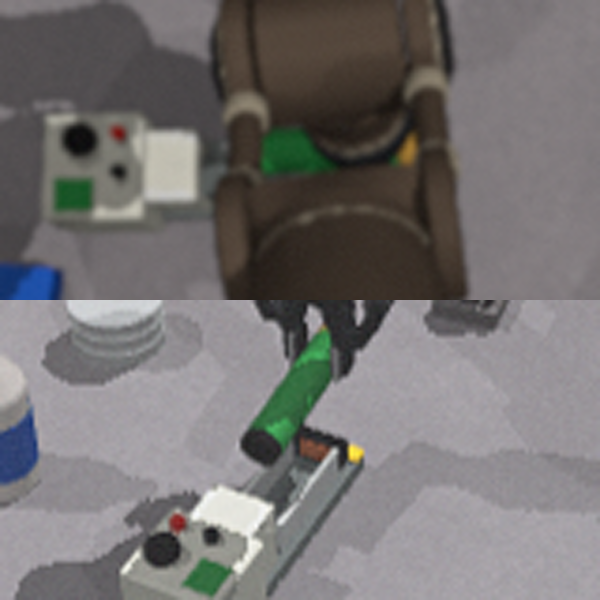

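The top view is mostly blocked by the arm. The side view shows the slanted cell over the bay, base end at (262,443), with the hood at (235,510). I'll overlay the predicted outlines to check the alignment.

```bash
cat > ov.py <<'E'
import sys
from h import *
from scipy.spatial.transform import Rotation as R
def overlay(p,fn,th=8,axd=.0182,o=(.4873,.1855),yaw=-90.44,box=(215,315,175,295)):
    s=telemetry.sense();M=R.from_quat(s["tool_rot"]).as_matrix();T=s["position"]
    a=np.radians(yaw);X=np.array([np.cos(a),np.sin(a),0]);Y=np.array([-X[1],X[0],0])
    pk=lambda x,y,z:np.array([*o,0])+X*x/1e3+Y*y/1e3+np.array([0,0,z/1e3])
    r0,r1,c0,c1=box;k=min(600/(r1-r0),800/(c1-c0))
    im=cv2.resize(p[r0:r1,c0:c1],None,fx=k,fy=k,interpolation=2)[:,:,::-1].copy()
    def L(P,c):
        q=(proj("side",np.array(P))+.5-[c0,r0])*k;cv2.polylines(im,[np.round(q).astype(int)],False,c,1,cv2.LINE_AA)
    L([pk(-92,27,85),pk(-52,27,85),pk(-52,-27,85),pk(-92,-27,85)],(0,0,255))
    for y in(-24,24,-19,19):L([pk(-38,y,48),pk(62,y,48)],(255,0,255))
    L([pk(66,24,44),pk(66,-24,44),pk(80,-24,44),pk(80,24,44)],(0,255,255))
    t=np.radians(th);d=np.array([np.cos(t),0,np.sin(t)]);n=np.array([np.sin(t),0,-np.cos(t)])
    for x in(.108,-.032):
        c=np.array([0,0,axd])+d*x;f=np.linspace(0,2*np.pi,40)[:,None]
        L((c+.017*(n*np.cos(f)+np.array([0,1,0])*np.sin(f)))@M.T+T,(255,255,0))
    cv2.imwrite(fn,im)
E
python3 - <<'E'
from ov import *
p,d=vision.grab_frame("side");overlay(p,"pics/o1.png",box=(160,270,175,315))
E
```

```text
(no output)
```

View pics/o1.png

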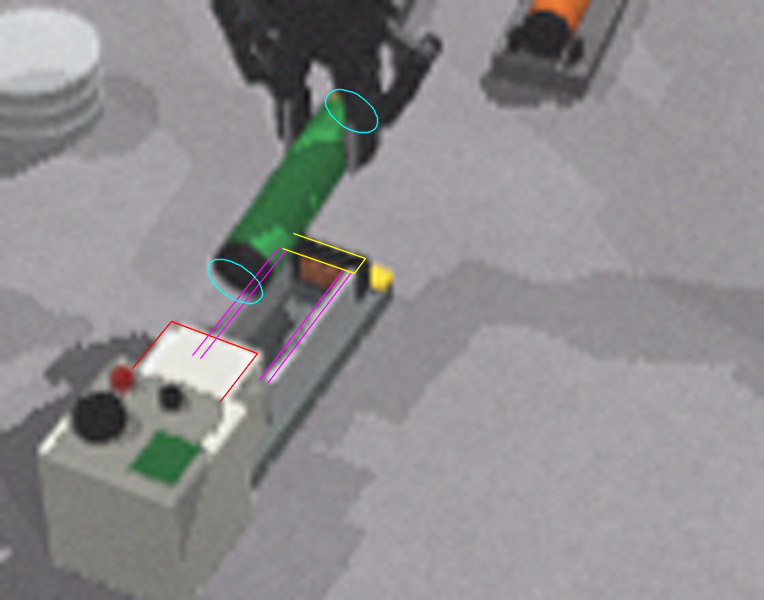

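The hood sits about 3 mm to the right of my outline. The base ring is about 3–4 px high, so the slant is only about 7–8°. To clear the wall and still get under the hood roof it needs about 12°. I'll add slant by resting the nose crosswise on the end wall's side edge.

Request:
{"api": "arm_command", "payload": {
  "commands": [
    [0,0,-1,-0.175],
    [0,0,0,-0.175],
    [0,0,0,-0.175],
    [0,0,0,-0.175],
    [0,0,0,-0.175],
    [0,0,0,-0.175],
    [0,0,0,-0.175],
    [0,0,0,-0.175],
    [0,0,0,-0.175],
    [2.6,0.6,0,0],
    [2.6,0.6,0,0],
    [0,0,0,0]
  ]
}}

```text
time: 18.85
position: [0.4373, 0.1107, 0.1396]
tool_rot: [0.001, 1.0, -0.0, -0.001]
wrist_force: [-0.1, 0.4, -3.5]
grip_width: 0.0318
finger_force: 61.5
```

```bash
python3 go.py .439 .1125 .080 180
```

```text
t 18.85 pos [0.4373 0.1107 0.1396] yaw 179.828735503461 F [-0.109   0.4261 -3.5021] w 0.031840702462428525 ff 61.489970684051514 z [-0.0026 -0.0001 -1.    ]
shift cm [-0.186   0.1839  5.9641] turn -0.0029891293563761535
```

Request:
{"api": "arm_command", "payload": {
  "commands": [
    [0,0.2,2,0],
    [0,0,2,0],
    [0,0,1.5,0],
    [0,0,0.4,0],
    [0,0,0.2,0],
    [0,0,0.2,0],
    [0,0,0,0]
  ]
}}

```text
time: 19.73
position: [0.44, 0.1131, 0.0776]
tool_rot: [0.001, 1.0, 0.0, 0.0]
wrist_force: [0.3, -0.2, -4.2]
grip_width: 0.0318
finger_force: 61.5
```

```bash
python3 go.py
```

```text
t 19.725 pos [0.44   0.1131 0.0776] yaw 179.8411612375852 F [ 0.284  -0.2355 -4.1568] w 0.03184994425469362 ff 61.47333741188049 z [ 0.0008  0.0001 -1.    ]
```

Request:
{"api": "arm_command", "payload": {
  "commands": [
    [0,0,0.15,0],
    [0,0,0.15,0],
    [0,0,0,0]
  ]
}}

```text
time: 20.1
position: [0.44, 0.1131, 0.0752]
tool_rot: [0.001, 1.0, 0.0, 0.0]
wrist_force: [-1.5, -0.3, 4.4]
grip_width: 0.032
finger_force: 62.4
```

Request:
{"api": "arm_command", "payload": {
  "commands": [
    [0,0,0.15,0],
    [0,0,0.1,0],
    [0,0,0,0]
  ]
}}

```text
time: 20.48
position: [0.4396, 0.1131, 0.0738]
tool_rot: [0.001, 1.0, -0.0, -0.001]
wrist_force: [-7.4, -1.3, 17.2]
grip_width: 0.0322
finger_force: 64.1
```

Request:
{"api": "arm_command", "payload": {
  "commands": [
    [0,0,0.15,0],
    [0,0,0.1,0],
    [0,0,0,0]
  ]
}}

```text
time: 20.85
position: [0.4382, 0.1131, 0.0708]
tool_rot: [0.001, 1.0, -0.0, -0.002]
wrist_force: [-9.7, -0.5, 16.1]
grip_width: 0.0316
finger_force: 65.9
```

Request:
{"api": "arm_command", "payload": {
  "commands": [
    [0,0,0.15,0],
    [0,0,0,0]
  ]
}}

```text
time: 21.1
position: [0.4376, 0.113, 0.0691]
tool_rot: [0.001, 1.0, -0.0, -0.003]
wrist_force: [-9.4, -0.4, 16.1]
grip_width: 0.0318
finger_force: 67.1
```

```bash
python3 go.py; python3 tilt.py
```

```text
t 21.1 pos [0.4376 0.113  0.0691] yaw 179.8380606210081 F [-9.4316 -0.3616 16.0948] w 0.03181535264443473 ff 67.08155393600464 z [-0.0055 -0.0004 -1.    ]Traceback (most recent call last):
  File "tilt.py", line 12, in <module>
    Y=X[ok];print(n,ok.sum(),"x range",np.percentile(Y[:,0],[1,99]),"y centre",np.polyfit(Y[:,0],Y[:,1],1))
                                       ~~~~~~~~~~~~~^^^^^^^^^^^^^^^
    return _quantile_unchecked(
        a, q, axis, out, overwrite_input, method, keepdims, weights)
    return _ureduce(a,
                    func=_quantile_ureduce_func,
    ...<5 lines>...
                    overwrite_input=overwrite_input,
                    method=method)
    r = func(a, **kwargs)
    result = _quantile(arr,
                       quantiles=q,
    ...<2 lines>...
                       out=out,
                       weights=wgt)
    slices_having_nans = np.isnan(arr[-1, ...])
                                  ~~~^^^^^^^^^
IndexError: index -1 is out of bounds for axis 0 with size 0
```

Request:
{"api": "arm_command", "payload": {
  "commands": [
    [0,0,-1,0],
    [0,0,-3,0],
    [0,0,-3,0],
    [-2.4,0,0,0.175],
    [-2.4,0,0,0.175],
    [0,0,0,0.175],
    [0,0,0,0.175],
    [0,0,0,0.175],
    [0,0,0,0.175],
    [0,0,0,0.175],
    [0,0,0,0.175],
    [0,0,0,0.175]
  ]
}}

```text
time: 22.75
position: [0.4871, 0.1086, 0.1375]
tool_rot: [0.712, 0.703, -0.0, 0.0]
wrist_force: [-0.6, -0.4, -3.4]
grip_width: 0.032
finger_force: 64.7
```

Request:
{"api": "arm_command", "payload": {
  "commands": [
    [0,0,0,0],
    [0,0,0,0]
  ]
}}

```text
time: 23.0
position: [0.4871, 0.1086, 0.1376]
tool_rot: [0.709, 0.706, -0.0, -0.0]
wrist_force: [0.6, -1.2, -3.4]
grip_width: 0.0317
finger_force: 64.7
```

```bash
python3 go.py .485 .11 .13 89.6; sed -i 's/^    Y=X\[ok\];/    if not ok.sum(): continue\n    Y=X[ok];/' tilt.py; python3 tilt.py; python3 - <<'E'
from ov import *
overlay(np.load("side_t.npz")["p"],"pics/o2.png",th=14,box=(160,270,175,315))
E
```

```text
t 23.0 pos [0.4871 0.1086 0.1376] yaw 89.74018242545198 F [ 0.5618 -1.1622 -3.4431] w 0.031656287049747815 ff 64.73579406738281 z [-0.0003 -0.0001 -1.    ]
shift cm [ 0.1397 -0.2103  0.7622] turn 0.002446644877568592
top 169 x range [-0.0139  0.0872] y centre [ 0.116  -0.0091]
tilt deg (base down +) 16.935277760543702 axis height below TCP at x=0:  0.017684142715129192 76
black x range [0.0555 0.0732 0.0821] z [0.0226 0.0361] 4
side 314 x range [-0.0136  0.0933] y centre [-0.0516 -0.0034]
black x range [0.092  0.1007 0.1046] z [0.0287 0.0536] 57
```

View pics/o2.png

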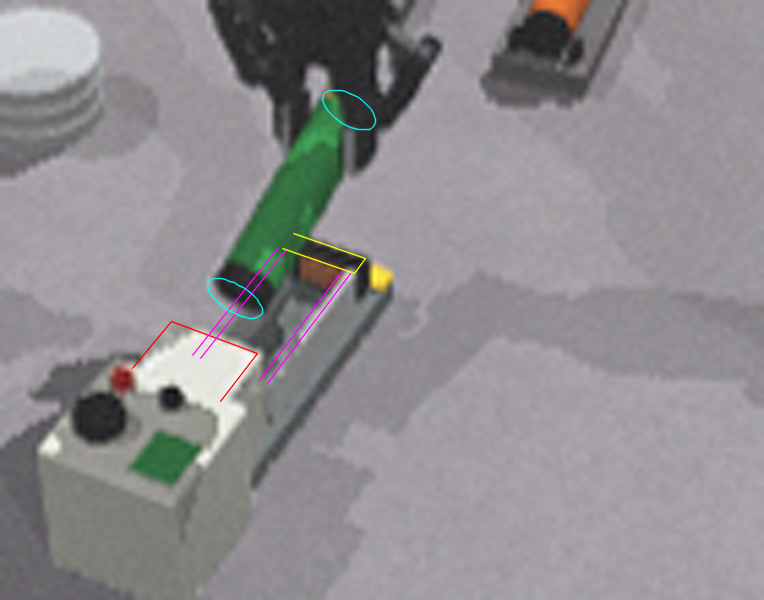

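Request:
{"api": "arm_command", "payload": {
  "commands": [
    [0.9,-0.2,0,0],
    [0,0,1.5,0],
    [0,0,1.5,0],
    [0,0,1,0],
    [0,0,0.5,0],
    [0,0,0.3,0],
    [0,0,0,0]
  ]
}}

```text
time: 24.18
position: [0.4855, 0.1176, 0.0898]
tool_rot: [0.71, 0.705, 0.0, 0.0]
wrist_force: [0.3, -0.6, -3.6]
grip_width: 0.0319
finger_force: 64.8
```

Request:
{"api": "arm_command", "payload": {
  "commands": [
    [0,0,0.25,0],
    [0,0,0.25,0],
    [0,0,0,0]
  ]
}}

```text
time: 24.55
position: [0.4851, 0.1177, 0.0846]
tool_rot: [0.71, 0.705, -0.0, -0.0]
wrist_force: [-0.1, -0.3, -3.1]
grip_width: 0.0324
finger_force: 64.8
```

```bash
python3 go.py; python3 tilt.py
```

```text
t 24.55 pos [0.4851 0.1177 0.0846] yaw 89.60400887867375 F [-0.1271 -0.2711 -3.1358] w 0.0323731114542891 ff 64.84195590019226 z [-0.0004 -0.0001 -1.    ]
top 80 x range [0.0477 0.0889] y centre [-0.0913  0.0094]
tilt deg (base down +) 17.55846879231658 axis height below TCP at x=0:  0.016570418347472627 57
black x range [0.0607 0.0884 0.1255] z [0.0219 0.0658] 9
side 301 x range [-0.0141  0.0909] y centre [-0.0479 -0.0033]
```

Request:
{"api": "arm_command", "payload": {
  "commands": [
    [0,0,0.2,0],
    [0,0,0.15,0],
    [0,0,0,0]
  ]
}}

```text
time: 25.22
position: [0.4854, 0.1176, 0.0814]
tool_rot: [0.71, 0.705, 0.0, 0.0]
wrist_force: [0.2, 0.4, -1.9]
grip_width: 0.032
finger_force: 64.7
```

Request:
{"api": "arm_command", "payload": {
  "commands": [
    [0,0,0.15,0],
    [0,0,0.1,0],
    [0,0,0,0]
  ]
}}

```text
time: 25.6
position: [0.4858, 0.1175, 0.0792]
tool_rot: [0.71, 0.705, 0.0, 0.0]
wrist_force: [-0.4, -4.1, 2.3]
grip_width: 0.0316
finger_force: 64.9
```

Request:
{"api": "arm_command", "payload": {
  "commands": [
    [0,0,-0.25,0],
    [0.5,0,0,0],
    [0.5,0,0,0],
    [0.4,0,0,0],
    [0,0,0,0]
  ]
}}

```text
time: 26.22
position: [0.4852, 0.1325, 0.0811]
tool_rot: [0.71, 0.705, 0.0, -0.0]
wrist_force: [0.1, 1.6, -1.7]
grip_width: 0.032
finger_force: 64.9
```

```bash
python3 go.py
```

```text
t 26.225 pos [0.4852 0.1325 0.0811] yaw 89.61035325667754 F [ 0.1073  1.565  -1.659 ] w 0.03200418840663665 ff 64.91411447525024 z [-0.0001  0.0009 -1.    ]
```

Request:
{"api": "arm_command", "payload": {
  "commands": [
    [0.3,0,0,0],
    [0.3,0,0,0],
    [0.3,0,0,0],
    [0,0,0,0]
  ]
}}

```text
time: 26.72
position: [0.4855, 0.1412, 0.0812]
tool_rot: [0.71, 0.705, 0.0, -0.0]
wrist_force: [-0.5, 1.4, -2.2]
grip_width: 0.032
finger_force: 64.9
```

Request:
{"api": "arm_command", "payload": {
  "commands": [
    [0.3,0,0,0],
    [0.2,0,0,0],
    [0,0,0,0]
  ]
}}

```text
time: 27.1
position: [0.4855, 0.146, 0.0813]
tool_rot: [0.71, 0.705, 0.0, -0.0]
wrist_force: [0.4, -0.3, -2.6]
grip_width: 0.0319
finger_force: 64.9
```

Request:
{"api": "arm_command", "payload": {
  "commands": [
    [0.2,0,0,0],
    [0.2,0,0,0],
    [0,0,0,0]
  ]
}}

```text
time: 27.48
position: [0.4855, 0.1494, 0.0812]
tool_rot: [0.709, 0.705, -0.0, 0.0]
wrist_force: [0.8, -4.5, -0.6]
grip_width: 0.0319
finger_force: 64.9
```

Request:
{"api": "arm_command", "payload": {
  "commands": [
    [0.2,0,0,0],
    [0.2,0,0,0],
    [0,0,0,0]
  ]
}}

```text
time: 27.85
position: [0.4855, 0.1531, 0.0812]
tool_rot: [0.709, 0.705, -0.0, 0.0]
wrist_force: [0.1, -5.3, -0.5]
grip_width: 0.0321
finger_force: 64.9
```

```bash
python3 go.py; python3 tilt.py; python3 - <<'E'
from ov import *
overlay(np.load("side_t.npz")["p"],"pics/o3.png",th=14,box=(160,270,175,315))
E
```

```text
t 27.85 pos [0.4855 0.1531 0.0812] yaw 89.62256089346468 F [ 0.0639 -5.2793 -0.4549] w 0.03212005736307544 ff 64.91572380065918 z [-0.0002 -0.0011 -1.    ]
top 46 x range [0.055  0.0834] y centre [-0.0582  0.0081]
tilt deg (base down +) 18.94276426205824 axis height below TCP at x=0:  0.013863225009207631 33
black x range [0.056  0.0834 0.1452] z [-0.016   0.0263] 22
side 208 x range [-0.0141  0.0609] y centre [-0.0899 -0.003 ]
black x range [0.1382 0.1447 0.1494] z [-0.0177 -0.0134] 11
```

View pics/o3.png

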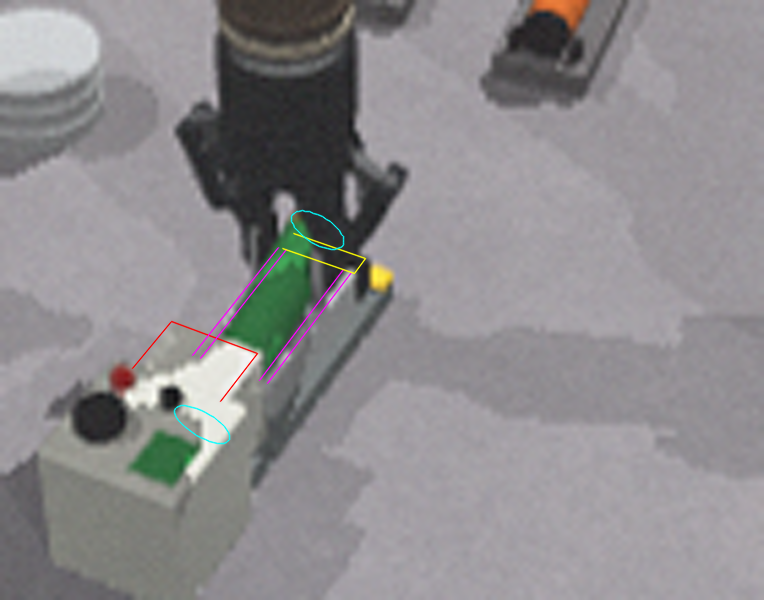

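The base is under the hood and pressing the spring (about 5 N); the nose is above the end wall at (318,230). I'll keep pushing.

Request:
{"api": "arm_command", "payload": {
  "commands": [
    [0.2,0,0,0],
    [0.2,0,0,0],
    [0.2,0,0.1,0],
    [0,0,0,0]
  ]
}}

```text
time: 28.65
position: [0.4856, 0.1584, 0.0803]
tool_rot: [0.709, 0.705, -0.001, 0.001]
wrist_force: [-0.2, -7.8, 1.2]
grip_width: 0.0321
finger_force: 64.9
```

Request:
{"api": "arm_command", "payload": {
  "commands": [
    [0.2,0,0.1,0],
    [0.2,0,0.1,0],
    [0,0,0,0]
  ]
}}

```text
time: 29.02
position: [0.4857, 0.1617, 0.0787]
tool_rot: [0.709, 0.705, -0.001, 0.001]
wrist_force: [-0.4, -10.8, 4.7]
grip_width: 0.0319
finger_force: 65.1
```

```bash
python3 go.py
```

```text
t 29.025 pos [0.4857 0.1617 0.0787] yaw 89.68167953732096 F [ -0.4087 -10.8496   4.7388] w 0.031884374511596654 ff 65.10672211647034 z [-0.0005 -0.0035 -1.    ]
```

Request:
{"api": "arm_command", "payload": {
  "commands": [
    [0.2,0,0,0],
    [0.1,0,0.2,0],
    [0,0,0.2,0],
    [0,0,0,0]
  ]
}}

```text
time: 29.52
position: [0.4858, 0.1636, 0.0748]
tool_rot: [0.709, 0.705, -0.002, 0.002]
wrist_force: [-0.1, -15.1, 6.2]
grip_width: 0.0321
finger_force: 65.3
```

Request:
{"api": "arm_command", "payload": {
  "commands": [
    [0,0,0.2,0],
    [0,0,0,0]
  ]
}}

```text
time: 29.78
position: [0.4858, 0.1632, 0.0729]
tool_rot: [0.709, 0.706, -0.003, 0.002]
wrist_force: [-0.8, -17.0, 6.4]
grip_width: 0.0317
finger_force: 65.3
```

```bash
python3 go.py
```

```text
t 29.775 pos [0.4858 0.1632 0.0729] yaw 89.75360737883246 F [ -0.8021 -17.0391   6.4117] w 0.03174870211469419 ff 65.3342342376709 z [-0.001  -0.0063 -1.    ]
```

Request:
{"api": "arm_command", "payload": {
  "commands": [
    [-0.05,0,0.1,0],
    [-0.05,0,0.1,0],
    [0,0,0,0]
  ]
}}

```text
time: 30.15
position: [0.4859, 0.1631, 0.0725]
tool_rot: [0.709, 0.705, -0.002, 0.001]
wrist_force: [-4.9, -15.0, 16.3]
grip_width: 0.0318
finger_force: 72.8
```

```bash
python3 go.py; python3 - <<'E'
from ov import *
p,d=vision.grab_frame("side")
overlay(p,"pics/o4.png",th=9,box=(185,245,195,275))
E
```

```text
t 30.15 pos [0.4859 0.1631 0.0725] yaw 89.66446618005688 F [ -4.8651 -15.0451  16.2787] w 0.031841653979918845 ff 72.84235281287692 z [-0.0013 -0.0046 -1.    ]
```

View pics/o4.png

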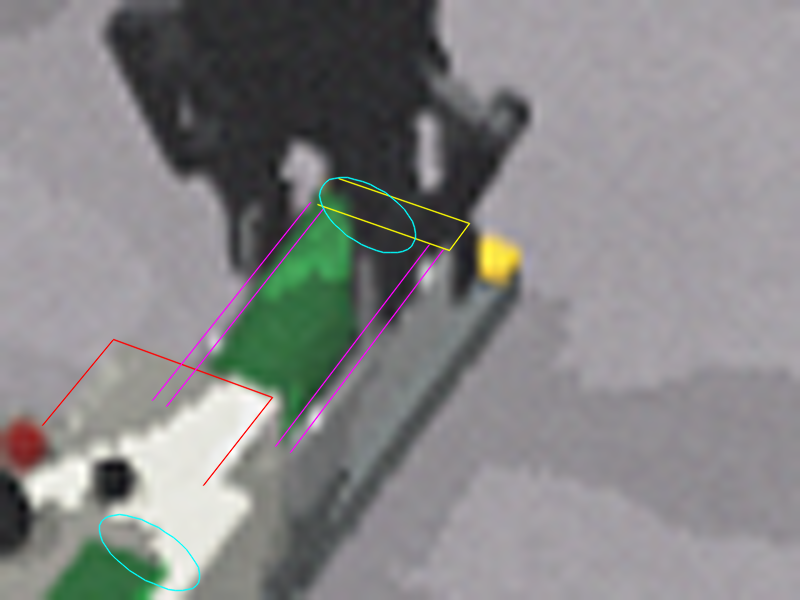

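The cell fills the bay between the cheeks, and its nose end sits just inside the end wall, near (368,215). The fingertips are down near the cheek tops. I'll ease the cell toward the wall to test that the nose is caught behind it.

Request:
{"api": "arm_command", "payload": {
  "commands": [
    [-0.2,0,-0.05,0],
    [-0.2,0,-0.05,0],
    [-0.2,0,0,0],
    [0,0,0,0]
  ]
}}

```text
time: 30.7
position: [0.4862, 0.1602, 0.0726]
tool_rot: [0.71, 0.705, 0.001, -0.0]
wrist_force: [-2.3, -2.9, 7.5]
grip_width: 0.032
finger_force: 67.7
```

```bash
python3 go.py
```

```text
t 30.7 pos [0.4862 0.1602 0.0726] yaw 89.59387462250538 F [-2.271  -2.9135  7.4781] w 0.03198572576893472 ff 67.7327607191387 z [ 0.001   0.0011 -1.    ]
```

Request:
{"api": "arm_command", "payload": {
  "commands": [
    [-0.15,0,0,0],
    [-0.15,0,0,0],
    [0,0,0,0]
  ]
}}

```text
time: 31.08
position: [0.4863, 0.1577, 0.0726]
tool_rot: [0.71, 0.705, 0.001, -0.0]
wrist_force: [-2.4, -1.1, 8.0]
grip_width: 0.032
finger_force: 67.7
```

Request:
{"api": "arm_command", "payload": {
  "commands": [
    [-0.15,0,0,0],
    [-0.15,0,0,0],
    [0,0,0,0]
  ]
}}

```text
time: 31.45
position: [0.4863, 0.1549, 0.0726]
tool_rot: [0.71, 0.704, 0.001, -0.0]
wrist_force: [-1.6, -1.2, 6.0]
grip_width: 0.0317
finger_force: 67.6
```

```bash
python3 go.py
```

```text
t 31.45 pos [0.4863 0.1549 0.0726] yaw 89.57399850793013 F [-1.5517 -1.249   6.0389] w 0.031683530574244764 ff 67.56951730749279 z [ 0.0014  0.0023 -1.    ]
```

Request:
{"api": "arm_command", "payload": {
  "commands": [
    [-0.15,0,0,0],
    [-0.1,0,0,0],
    [0,0,0,0]
  ]
}}

```text
time: 31.82
position: [0.4863, 0.1527, 0.0726]
tool_rot: [0.71, 0.704, 0.002, -0.0]
wrist_force: [-2.9, 1.3, 6.6]
grip_width: 0.0323
finger_force: 67.6
```

Request:
{"api": "arm_command", "payload": {
  "commands": [
    [-0.15,0,0,0],
    [-0.1,0,0,0],
    [0,0,0,0]
  ]
}}

```text
time: 32.2
position: [0.4864, 0.1504, 0.0726]
tool_rot: [0.71, 0.704, 0.002, -0.001]
wrist_force: [-2.0, 1.0, 5.2]
grip_width: 0.0319
finger_force: 67.5
```

```bash
python3 go.py
```

```text
t 32.2 pos [0.4864 0.1504 0.0726] yaw 89.54165495718244 F [-1.9797  0.986   5.1722] w 0.03194162917594464 ff 67.45738967234502 z [ 0.0017  0.0032 -1.    ]
```

The nose is still above the wall top: it passed the wall edge with no contact. I'll let it lean there, regrip closer to the nose where the fingers have more room over the cheeks, and repeat.

Request:
{"api": "arm_command", "payload": {
  "commands": [
    [0,0,0,0],
    [0,0,0,0],
    [0,0,-0.5,0],
    [0,0,-0.3,0],
    [0,0,0,0]
  ],
  "fingers": 5.0
}}

```text
time: 32.83
position: [0.4859, 0.1488, 0.0797]
tool_rot: [0.71, 0.705, 0.0, 0.0]
wrist_force: [0.2, -0.6, -0.4]
grip_width: 0.0502
finger_force: 0.0
```

```bash
python3 go.py .486 .131 .0774 89.6; python3 tilt.py
```

```text
t 32.825 pos [0.4859 0.1488 0.0797] yaw 89.5914669594145 F [ 0.1504 -0.617  -0.4469] w 0.050210236457334065 ff 0.0 z [ 0.001   0.0003 -1.    ]
shift cm [-1.7758  0.0202  0.2312] turn -0.0001489296534231126
top 56 x range [0.0539 0.0883] y centre [-0.1016  0.0112]
tilt deg (base down +) 12.466509967614126 axis height below TCP at x=0:  0.023567974833851525 40
black x range [0.0614 0.0883 0.1493] z [-0.0183  0.0282] 15
side 228 x range [-0.0224  0.0613] y centre [-0.0339 -0.0054]
black x range [0.1422 0.1459 0.1497] z [-0.0209 -0.015 ] 8
```

Request:
{"api": "arm_command", "payload": {
  "commands": [
    [-0.6,0,0.2,0],
    [-0.5,0,0.15,0],
    [0,0,0,0]
  ]
}}

```text
time: 33.5
position: [0.4851, 0.1371, 0.0755]
tool_rot: [0.71, 0.704, -0.0, -0.0]
wrist_force: [0.3, 0.1, -0.4]
grip_width: 0.0501
finger_force: 0.0
```

Request:
{"api": "arm_command", "payload": {
  "commands": [
    [0,0,0,0],
    [0,0,0,0],
    [0,0,0,0],
    [0,0,0,0]
  ],
  "fingers": 2.5
}}

```text
time: 34.0
position: [0.4856, 0.1377, 0.076]
tool_rot: [0.709, 0.705, 0.0, 0.0]
wrist_force: [-1.5, -0.1, 2.5]
grip_width: 0.0317
finger_force: 59.3
```

```bash
python3 go.py; python3 tilt.py
```

```text
t 34.0 pos [0.4856 0.1377 0.076 ] yaw 89.6218590155186 F [-1.524  -0.1251  2.4686] w 0.031692267258136404 ff 59.32891488075256 z [ 0.0002 -0.0001 -1.    ]
top 60 x range [0.0531 0.0932] y centre [-0.191   0.0165]
tilt deg (base down +) 12.71186927079867 axis height below TCP at x=0:  0.01746222068054402 49
black x range [0.0567 0.0839 0.0932] z [0.015 0.023] 8
side 223 x range [-0.0107  0.0722] y centre [-0.0613 -0.0035]
```

Request:
{"api": "arm_command", "payload": {
  "commands": [
    [0,0,-0.1,0],
    [0.3,0,0,0],
    [0.3,0,0,0],
    [0.3,0,0,0],
    [0.3,0,0,0],
    [0.2,0,0,0],
    [0.2,0,0,0],
    [0,0,0,0]
  ]
}}

```text
time: 35.3
position: [0.4852, 0.1518, 0.0762]
tool_rot: [0.709, 0.705, -0.002, 0.001]
wrist_force: [1.8, -8.5, -1.8]
grip_width: 0.032
finger_force: 59.6
```

```bash
python3 go.py
```

```text
t 35.3 pos [0.4852 0.1518 0.0762] yaw 89.65483529644096 F [ 1.7859 -8.4868 -1.8377] w 0.03199748904457376 ff 59.56543564796448 z [-0.0011 -0.0036 -1.    ]
```

Request:
{"api": "arm_command", "payload": {
  "commands": [
    [0.2,0,0,0],
    [0.2,0,0,0],
    [0,0,0.1,0],
    [0,0,0.1,0],
    [0,0,0.1,0],
    [0,0,0,0]
  ]
}}

```text
time: 36.05
position: [0.4854, 0.1548, 0.0735]
tool_rot: [0.709, 0.705, -0.002, 0.001]
wrist_force: [0.6, -12.7, 2.0]
grip_width: 0.0319
finger_force: 59.7
```

```bash
python3 go.py
```

```text
t 36.05 pos [0.4854 0.1548 0.0735] yaw 89.69794942604156 F [  0.6273 -12.6815   1.9701] w 0.03191372915645253 ff 59.744794964790344 z [-0.0013 -0.0052 -1.    ]
```

Request:
{"api": "arm_command", "payload": {
  "commands": [
    [-0.05,0,0.1,0],
    [-0.05,0,0.1,0],
    [0,0,0,0]
  ]
}}

```text
time: 36.42
position: [0.4855, 0.1545, 0.0726]
tool_rot: [0.709, 0.705, -0.002, 0.001]
wrist_force: [-1.6, -11.1, 9.3]
grip_width: 0.0317
finger_force: 63.8
```

```bash
python3 go.py; python3 tilt.py
```

```text
t 36.425 pos [0.4855 0.1545 0.0726] yaw 89.68305894642063 F [ -1.627  -11.1469   9.3015] w 0.03171380180054347 ff 63.82453181577148 z [-0.0015 -0.0041 -1.    ]
top 32 x range [0.0575 0.082 ] y centre [-0.1946  0.0185]
tilt deg (base down +) 8.510626718432642 axis height below TCP at x=0:  0.019997392279266456 20
black x range [0.0727 0.0839 0.1436] z [-0.0259  0.0167] 17
side 175 x range [-0.0111  0.0564] y centre [-0.0973 -0.0028]
black x range [0.1386 0.144  0.1482] z [-0.027  -0.0227] 11
```

Request:
{"api": "arm_command", "payload": {
  "commands": [
    [-0.2,0,-0.05,0],
    [-0.2,0,0,0],
    [-0.1,0,0,0],
    [0,0,0,0]
  ]
}}

```text
time: 37.22
position: [0.4855, 0.1515, 0.0726]
tool_rot: [0.709, 0.705, -0.0, 0.0]
wrist_force: [-1.0, -5.4, 6.2]
grip_width: 0.032
finger_force: 62.1
```

Request:
{"api": "arm_command", "payload": {
  "commands": [
    [-0.15,0,0,0],
    [-0.15,0,0,0],
    [0,0,0,0]
  ]
}}

```text
time: 37.6
position: [0.4856, 0.1494, 0.0726]
tool_rot: [0.71, 0.705, 0.0, -0.0]
wrist_force: [-1.5, -2.0, 4.7]
grip_width: 0.0319
finger_force: 62.2
```

```bash
python3 go.py
```

```text
t 37.6 pos [0.4856 0.1494 0.0726] yaw 89.58585352911872 F [-1.5436 -2.0142  4.7416] w 0.03189450416460864 ff 62.233732788317866 z [ 0.0002  0.0011 -1.    ]
```

Request:
{"api": "arm_command", "payload": {
  "commands": [
    [-0.15,0,0,0],
    [-0.1,0,0,0],
    [0,0,0,0]
  ]
}}

```text
time: 37.98
position: [0.4856, 0.149, 0.0726]
tool_rot: [0.71, 0.704, 0.002, -0.002]
wrist_force: [-3.0, 7.8, 4.6]
grip_width: 0.032
finger_force: 62.1
```

Request:
{"api": "arm_command", "payload": {
  "commands": [
    [-0.15,0,0,0],
    [-0.1,0,0,0],
    [0,0,0,0]
  ]
}}

```text
time: 38.35
position: [0.4856, 0.1487, 0.0726]
tool_rot: [0.711, 0.703, 0.004, -0.003]
wrist_force: [-3.3, 15.8, 3.7]
grip_width: 0.0318
finger_force: 61.9
```

```bash
python3 go.py; python3 tilt.py
```

```text
t 38.35 pos [0.4856 0.1487 0.0726] yaw 89.40813481311494 F [-3.2638 15.8063  3.6794] w 0.031814935590819264 ff 61.9362393458141 z [ 0.0012  0.0089 -1.    ]
top 47 x range [0.0538 0.0875] y centre [-0.177   0.0152]
tilt deg (base down +) 11.617442074823435 axis height below TCP at x=0:  0.017104556199393973 38
black x range [0.0641 0.1433 0.1495] z [-0.025   0.0188] 13
side 184 x range [-0.0118  0.0615] y centre [-0.102  -0.0028]
black x range [0.142  0.146  0.1498] z [-0.0253 -0.0218] 8
```

The nose is caught: the wall stops it, with Fy rising to +16 N. I'll relax the push, release, and press the nose down from above with closed fingers.

Request:
{"api": "arm_command", "payload": {
  "commands": [
    [0.3,0,0,0],
    [0,0,0,0]
  ]
}}

```text
time: 38.9
position: [0.4856, 0.149, 0.0725]
tool_rot: [0.71, 0.704, 0.001, -0.001]
wrist_force: [-2.4, 6.8, 4.5]
grip_width: 0.0318
finger_force: 62.2
```

Request:
{"api": "arm_command", "payload": {
  "commands": [
    [0,0,0,0],
    [0,0,0,0],
    [0,0,0,0],
    [0,0,-1.5,0],
    [0,0,-2.5,0],
    [0,0,0,0]
  ],
  "fingers": 5.5
}}

```text
time: 39.65
position: [0.488, 0.147, 0.115]
tool_rot: [0.71, 0.705, 0.003, 0.002]
wrist_force: [0.0, -0.7, -0.4]
grip_width: 0.055
finger_force: 0.0
```

```bash
cat > top.py <<'E'
from h import *
from scipy.spatial.transform import Rotation as R
# green surface ridge in pack frame from side depth: pack x vs height
D=[]
for k in range(3): p,d=vision.grab_frame("side");D.append(d)
d=np.median(D,0);hsv=cv2.cvtColor(p,cv2.COLOR_RGB2HSV);g=cv2.inRange(hsv,(45,110,30),(80,255,255))>0
b=cv2.inRange(hsv,(10,100,80),(24,255,255))>0
C=cloud("side",d);np.savez("side_t.npz",p=p,d=d)
for nm,m in(("green",g),("brass",b)):
    ok=m&(abs(C[...,0]-.486)<.022)&(C[...,1]>.08)&(C[...,1]<.24)&(C[...,2]>.03)&(d>0)
    X=185.5-C[ok][:,1]*1e3;Z=C[ok][:,2]*1e3;print(nm,len(X))
    for lo in range(-60,80,10):
        s=(X>=lo)&(X<lo+10)
        if s.sum()>2: print(lo,s.sum(),"z90 %.1f"%np.percentile(Z[s],90),end="; ")
    print()
E
python3 go.py; python3 top.py
```

```text
t 39.65 pos [0.488 0.147 0.115] yaw 89.58389179682135 F [ 0.0477 -0.6768 -0.4059] w 0.05495696643182423 ff 0.0 z [ 0.0061  0.0012 -1.    ]
green 210
-30 14 z90 62.7; -20 28 z90 63.8; -10 29 z90 65.8; 0 27 z90 67.1; 10 28 z90 68.9; 20 29 z90 69.8; 30 26 z90 71.2; 40 27 z90 74.6; 
brass 21
50 19 z90 74.5;
```

Request:
{"api": "arm_command", "payload": {
  "commands": [
    [-1,-0.25,0,0],
    [0,0,0,0],
    [0,0,0,0],
    [0,0,0,0],
    [0,0,0,0],
    [0,0,0,0],
    [0,0,1,0],
    [0,0,0.5,0],
    [0,0,0.3,0],
    [0,0,0,0]
  ],
  "fingers": 0
}}

```text
time: 41.05
position: [0.4829, 0.1367, 0.094]
tool_rot: [0.71, 0.705, 0.0, -0.0]
wrist_force: [-0.3, -1.5, 0.2]
grip_width: -0.0004
finger_force: 0.2
```

Request:
{"api": "arm_command", "payload": {
  "commands": [
    [0,0,0.2,0],
    [0,0,0.2,0],
    [0,0,0,0]
  ]
}}

```text
time: 41.42
position: [0.4831, 0.1368, 0.0903]
tool_rot: [0.71, 0.705, 0.0, 0.0]
wrist_force: [-0.0, -0.9, 1.4]
grip_width: -0.0002
finger_force: 0.9
```

```bash
python3 go.py
```

```text
t 41.425 pos [0.4831 0.1368 0.0903] yaw 89.5919005334327 F [-0.0411 -0.8557  1.4321] w -0.00016708657091476554 ff 0.8967711791046895 z [ 0.0005  0.0002 -1.    ]
```

Request:
{"api": "arm_command", "payload": {
  "commands": [
    [0,0.2,-0.1,0],
    [0,0,0.2,0],
    [0,0,0.2,0],
    [0,0,0.2,0],
    [0,0,0,0]
  ]
}}

```text
time: 42.05
position: [0.4849, 0.1367, 0.0851]
tool_rot: [0.71, 0.705, 0.0, -0.0]
wrist_force: [-0.1, -0.8, 1.1]
grip_width: -0.0001
finger_force: 0.5
```

```bash
python3 go.py
```

```text
t 42.05 pos [0.4849 0.1367 0.0851] yaw 89.58961512761952 F [-0.0909 -0.7653  1.1142] w -0.00011657595958962472 ff 0.47259047627449036 z [-0.      0.0002 -1.    ]
```

Request:
{"api": "arm_command", "payload": {
  "commands": [
    [0,0,0.2,0],
    [0,0,0.2,0],
    [0,0,0.1,0],
    [0,0,0,0]
  ]
}}

```text
time: 42.55
position: [0.4847, 0.1368, 0.08]
tool_rot: [0.71, 0.705, -0.0, -0.0]
wrist_force: [-0.2, -0.6, 0.9]
grip_width: -0.0003
finger_force: 0.3
```

Request:
{"api": "arm_command", "payload": {
  "commands": [
    [0,0,0.1,0],
    [0,0,0.1,0],
    [0,0,0,0]
  ]
}}

```text
time: 42.92
position: [0.4849, 0.1366, 0.0789]
tool_rot: [0.71, 0.705, -0.0, -0.0]
wrist_force: [-2.2, -2.4, 6.9]
grip_width: -0.0003
finger_force: 3.5
```

```bash
python3 go.py; python3 top.py
```

```text
t 42.925 pos [0.4849 0.1366 0.0789] yaw 89.60799489802822 F [-2.1718 -2.3808  6.9445] w -0.00033711083589948006 ff 3.541429415345192 z [-0.0006 -0.0003 -1.    ]
green 140
-30 3 z90 53.6; -20 22 z90 54.0; -10 21 z90 55.4; 0 20 z90 54.4; 10 22 z90 53.9; 20 19 z90 54.1; 30 19 z90 54.6; 40 12 z90 51.1; 
brass 11
50 3 z90 51.0; 60 6 z90 50.4;
```

The cell now reads level with its top at 54 mm, and the floor stops the press at 7 N. I'll retreat and check it numerically.

Request:
{"api": "arm_command", "payload": {
  "commands": [
    [0,0,-0.5,0],
    [0,0,-2,0],
    [0,0,-4,0],
    [0,0,-4,0],
    [0,0,-4,0],
    [-5,0,0,0],
    [-5,0,0,0],
    [-5,0,0,0],
    [-5,0,0,0],
    [0,0,0,0]
  ]
}}

```text
time: 44.32
position: [0.4834, -0.0659, 0.2233]
tool_rot: [0.711, 0.703, 0.0, 0.0]
wrist_force: [0.2, 0.6, -0.1]
grip_width: -0.0
finger_force: 0.0
```

```bash
python3 go.py; python3 top.py; python3 - <<'E'
from h import *
p,d=vision.grab_frame("top");hsv=cv2.cvtColor(p,cv2.COLOR_RGB2HSV)
for n,lo,hi in(("green",(45,110,30),(80,255,255)),("brass",(10,100,80),(17,255,255))):
    g=cv2.inRange(hsv,lo,hi);g[:180]=0;g[212:]=0;g[:,:180]=0;g[:,245:]=0
    v,u=np.nonzero(g)
    if len(u): print(n,len(u),"x",[round(185.5-1e3*plane("top",c,196,.05)[1],1) for c in(u.min()-.5,u.max()+.5)],"lat",plane("top",u.mean(),v.mean(),.045)[0])
E
```

```text
t 44.325 pos [ 0.4834 -0.0659  0.2233] yaw 89.31125704416961 F [ 0.2216  0.5555 -0.1162] w -3.816043871612392e-05 ff 0.0 z [ 0.0004 -0.0003 -1.    ]
green 164
-30 6 z90 53.4; -20 22 z90 54.3; -10 21 z90 53.2; 0 24 z90 53.7; 10 20 z90 55.6; 20 21 z90 54.7; 30 25 z90 53.9; 40 16 z90 54.2; 50 9 z90 53.0; 
brass 25
50 6 z90 55.5; 60 13 z90 53.4; 70 6 z90 45.5; 
green 343 x [np.float64(-53.5), np.float64(51.4)] lat 0.4871911867027562
brass 2 x [np.float64(60.4), np.float64(66.4)] lat 0.5024085442595319
```

The cell lies flat at 54 mm along its whole length. The nose is at about pack x 66 and the arm is clear, so I'm handing in.

```bash
python3 -c "
from rig import ctrl
print(ctrl.close_job())"
```

```text
the job is handed in; nothing more can be done
None
```

The green cell is loaded in the bay, flat and fully home by the camera measurements, with the arm clear, and I handed the job in at about 44 s; one tilting attempt against the cradle briefly reached about 46 N vertical (52 N total) at the wrist.

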